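# Set a flanged pipe spool up on the welding fixture rail

### The job

Get the pipe spool ready for welding on the fixture rail: pull the sunken telescopic V-rest up to its top stop, then lay the spool in both V-rests, flange towards the stop bolt, with the flange face right up against the bolt head. Set it down and feel for the bolt gently, without dropping or ramming it, let go, and leave the spanner, the loose flange and the tube offcut where they are.

Things in the scene. Friction and masses are not known exactly. Their poses are not given: they have to be found in the camera images.
- rail: Welding fixture rail: grey steel channel 400 mm long, 70 wide, 40 high, bolted down. Origin: centre of its underside; x runs along it towards the stop, z up. On its centreline: telescopic V-rest at x=-85, fixed V-rest at x=+45, stop bracket (upright plate) at x=+164 to +176. V-rests: dark steel blocks 20 thick along the rail, 48 wide, 30 high, with a 90-degree V along the rail, 16 deep.
- v_fixed (a point): Where the spool's tube axis lies in the fixed V-rest: rail x=+45 mm, 160 above the table, 19 above the bottom of the V, 3 above the block's top. The telescopic V-rest at its top stop carries the tube at the same height.
- support_top (a point): Centre of the top of the telescopic V-rest's block, by which it is pulled up (20 mm thick along the rail, 30 high, on a stem 24 thick in a sleeve). Height above the table: 117 fully down, 157 at the top stop.
- support (a joint): Height of the telescopic V-rest (m): 0 fully down, 0.040 at its hard top stop. A spring inside carries its own weight and a sprung collar grips its stem: 10 to 12 N moves it up or down, and it stays where it is left, so setting the spool down with more force than that sinks it again.
- spool: Pipe spool, bare steel, 0.7 to 0.97 kg: tube 26.9 mm in diameter on a square flange 76 x 76 x 8, 230 long overall. Origin: centre of the flange's outer face, on the tube's axis; x points out of that face, away from the tube; y, z along the flange's edges. Balance point about x=-73. It lies on the flange's edge and the tube's end, its axis sloping 6 degrees.
- tube_end (a point): Centre of the open end of the spool's tube, at x=-230 mm of the spool.
- spanner: Bystander: open spanner 190 mm long, lying flat on the table beside the rail, on its +y side. Origin under its middle.
- spare_flange: Bystander: loose square flange 76 x 76 x 8 mm with no tube, lying flat. Origin under its centre.
- tube_offcut: Bystander: tube offcut 27 mm across, 60 tall, standing on end. Origin under its centre.
- stop_nut (a point): On the stop bolt's axis, 160 mm above the table, at the bracket's face (rail x=+164). The hex bolt points from here back along the rail to the V-rests; its head (32 across, 12 thick) faces them. The last user locked it at some length: the head's face lies between rail x=+77 and +107 and is not measured, so feel for it.
Things that resemble listed ones, but are neither listed nor needed, are in the scene too. What is shaped like the spool but green is not meant.

How it is judged (in metres and radians):
On the way:
1. the telescopic V-rest is pulled up to its top stop before the spool goes on (value of joint support above 0.037 m and contact force between spool and rail below 0.1 N), for 0.2 s.
At the end, for the whole second after the job is handed in: The telescopic V-rest is within 3 mm of its top stop; the spool lies at rest in both V-rests (both ends of its axis within 4 mm of the V line and of its height), flange towards the stop, its face within 2 mm of the stop bolt's head (value of joint support above 0.037 m and y of spool in the frame of rail between -0.004 and 0.004 m and z of spool in the frame of rail between 0.156 and 0.164 m and y of tube_end in the frame of rail between -0.004 and 0.004 m and z of tube_end in the frame of rail between 0.156 and 0.164 m and x of stop_head in the frame of spool between 0.002 and 0.008 m and linear speed of spool below 0.01 m/s and angular speed of spool below 0.1 rad/s); the robot touches nothing.
It fails at once if the spool is rammed or pressed down hard: over 60 N between it and the rail or its fittings (contact force between spool and rail above 60 N).
It fails at once if the spool is let fall: faster than 0.35 m/s with no finger on it (linear speed of spool above 0.35 m/s and contact force between spool and the fingers below 0.2 N).
It fails at once if the spanner, the loose flange or the tube offcut is shifted by more than 30 mm (distance of any of spanner, spare_flange, tube_offcut from where it was at the start of the episode above 0.03 m).
It also fails if it takes over 58 s, if anything falls off the work surface, if the arm or the gripper's body presses on something with over 40 N, if the wrist force passes 120 N, or if a joint passes its speed limit or range.

### The arm

A 6-joint arm with a two-finger parallel gripper is mounted at the origin on the work surface. World frame = base frame: x ahead of the robot, y to its left, z up, the work surface at z = 0. Lengths are in m, angles in degrees, forces in N, time in s.
With the tool pointing down it reaches from about 0.375 to 0.9 m from the base axis. Payload 3.1 kg.
Tool frame: the origin (TCP) lies at the very end of the fingers, on their centre line; the grasp point (between the pads) lies 19 mm behind it (bot.tcp_to_grasp is the distance from the TCP to the grasp point, in m); z points along the fingers, y is the direction in which the jaws open and shut (so a half turn about z gives the same grasp; the last joint's range is limited). The gripper opens to 87 mm and grips with 3 to 60 N. Pads are 19 mm wide; open, the fingers measure 117 mm over their backs; the gripper's body (75 mm by 190 mm) begins 51 mm behind the grasp point.
Start: joints at [54.632, 30.224, 82.088, -0, 67.689, -10.227], TCP at [0.265, 0.566, 0.223] pointing down, gripper open.
Joint ranges: [-176.69, 176.69], [-43.24, 126.21], [12.49, 139.97], [-82, 262], [0, 151.66], [-163.58, 163.58]. Speed limits (degrees/s): [159.86, 159.86, 180, 180, 180, 180].

### API

Orientations are given as a 3x3 rotation matrix whose columns are the frame's x, y, z axes.
In Python, from rig import telemetry, eyes, order, bot gives the robot as it stands. The module is installed in compiled form; this text tells all that it offers.
- The arm moves only by the tool servo_tool, never from a script. Its argument "targets" is a list of rows, each a list of 2 entries, a list of its own where there are three numbers: the shift along the tool's x, y, z in m, then the turn, a rotation vector about the tool's x, y, z in rad. In form: [[[tx, ty, tz], [wx, wy, wz]], ...]. A call has 1 to 12 rows; each row is the pose to reach, as a shift and turn from the pose commanded when the call began, along the tool's axes at that moment; what a row does not reach only later rows make up. A row lasts 1/8 s, in which the tool goes at most 62.5 mm and 10.7 degrees, less where a joint would pass 70% of its speed; a pose out of reach is approached as far as the arm can. A call with a gripper value outside its range is refused whole. "gripper" is the finger opening in m, from 0 to 0.087, set as the call begins (left out, the last holds). The fingers move at their own pace and stop on an object; the grip force is fixed at half the most. Time passes only in rows, so rows that repeat a pose let the fingers close. It gives the time, the measured TCP pose, the force and the opening at its end, in the units of the state.
- telemetry.read_state(): the state, without advancing time (a new reading comes with each control period).
- eyes.capture(name): name is "side" or "top"; returns a dict with "pixels" (384x512x3 uint8, blue, green, red), "intrinsics" (3x3 intrinsics, pixels), "k1" (the pictures are not rectified: a ray, as slopes to the right and down, at radius r is drawn at 1 + k1 r^2 times it, then the intrinsics apply), "extrinsics" (4x4, takes a point from camera to world coordinates). Camera axes: x right, y down, z forward; pixel columns grow to the right and rows downward; lengths in m; the calibration is good to about 2 mm. A picture is of the moment at which its call begins. There is no depth.
- order.hand_in(): hands the job in, once; it reports no verdict.
The state is a dict: "time_s": time; "joint_positions": joint angles; "qvel": joint speeds; "tau": joint torques, N m; "position": TCP position; "tcp_rot": TCP orientation; "force": force on the tool from outside, world axes, zero at the start; "moment": the same for the moment, N m; "opening": opening from 0.0 (shut) to 1.0 (fully open).
Only numpy, scipy, OpenCV 4.12 (cv2) and the standard library are available. Lean on these libraries where they do the work, as an engineer would, in place of code of your own. Each camera call takes 0.05 s, during which the arm holds its last target. There are 200 camera calls.

## Working session

There is one attempt and no reset: what is moved stays moved. The work goes in short steps, Python scripts to look and compute and a tool call to move; the robot and the scene stay as the last step left them, time stands still between calls to the robot, and variables do not carry over. Pictures are saved under pics/ and viewed, about 8 in all and at most 12, crops included, and the job is handed in when it is done.

Besides the shell and the picture viewer there is one more tool, called after "Emit:" as name(argument=value, ...) on one line, values as JSON. servo_tool: Moves the arm, as the interface text tells. Its arguments: {"type":"object","properties":{"targets":{"type":"array","items":{"type":"array"}},"gripper":{"type":"number"}},"required":["targets"]}

```bash
mkdir -p pics; cat > h.py <<'E'
import numpy as np, cv2, pickle
from rig import telemetry, eyes, order, bot
def cap(n,f=None):
    c=eyes.capture(n)
    if f: cv2.imwrite('pics/'+f,c['pixels']); pickle.dump({k:c[k] for k in c},open('pics/'+f+'.pkl','wb'))
    return c
def load(f): return pickle.load(open('pics/'+f+'.pkl','rb'))
def ray(c,uv):
    K=np.array(c['intrinsics']);T=np.array(c['extrinsics']);d=np.array([(uv[0]-K[0,2])/K[0,0],(uv[1]-K[1,2])/K[1,1]])
    s=d.copy()
    for _ in range(20): s=d/(1+c['k1']*(s@s))
    return T[:3,3],T[:3,:3]@np.array([s[0],s[1],1])
def onz(c,uv,z):
    o,d=ray(c,uv); return o+d*(z-o[2])/d[2]
def proj(c,P):
    K=np.array(c['intrinsics']);T=np.array(c['extrinsics']);p=T[:3,:3].T@(np.array(P)-T[:3,3]);s=p[:2]/p[2]
    s=s*(1+c['k1']*(s@s)); return np.array([K[0,0]*s[0]+K[0,2],K[1,1]*s[1]+K[1,2]])
E
python3 - <<'E'
from h import *
for n in ['top','side']:
    c=cap(n,n+'0.png'); print(n,np.round(c['extrinsics'],3).tolist(),np.round(c['intrinsics'],1).tolist(),c['k1'])
s=telemetry.read_state();print(s)
a=cv2.imread('pics/top0.png');b=cv2.imread('pics/side0.png')
cv2.imwrite('pics/t.png',cv2.resize(a,(800,600),interpolation=cv2.INTER_CUBIC));cv2.imwrite('pics/s.png',cv2.resize(b,(800,600),interpolation=cv2.INTER_CUBIC))
E
```

```text
top [[-0.009, -0.99, 0.141, 0.399], [-1.0, 0.009, -0.005, -0.043], [0.003, -0.141, -0.99, 1.364], [0.0, 0.0, 0.0, 1.0]] [[406.0, 0.0, 258.0], [0.0, 406.0, 192.8], [0.0, 0.0, 1.0]] -0.10537198240275988
side [[-0.99, -0.095, 0.1, 0.484], [-0.137, 0.627, -0.767, 0.758], [0.01, -0.773, -0.634, 0.794], [0.0, 0.0, 0.0, 1.0]] [[405.3, 0.0, 252.4], [0.0, 405.3, 189.5], [0.0, 0.0, 1.0]] -0.04802176169740692
{'time_s': 0.1, 'joint_positions': array([ 5.46306341e+01,  3.02753513e+01,  8.21496095e+01,  2.31670610e-03,
        6.76880295e+01, -1.02287087e+01]), 'qvel': array([ 0.02865953, -0.10391787, -0.05640182, -0.03575428, -0.02765233,
        0.01409692]), 'tau': array([-7.34501100e-05, -4.40985096e+01, -1.77149910e+01,  6.34705159e-02,
        5.33892796e-02, -3.67372684e-05]), 'position': array([0.26511675, 0.56525907, 0.22164798]), 'tcp_rot': array([[-9.05260794e-01,  4.24854707e-01, -1.17201604e-03],
       [ 4.24856147e-01,  9.05259486e-01, -1.58643234e-03],
       [ 3.86975393e-04, -1.93407322e-03, -9.99998055e-01]]), 'force': array([-0.04748587,  0.38288073, -0.1643928 ]), 'moment': array([-0.04224209, -0.0285565 , -0.03016195]), 'opening': 1.0003571587186717}
```

View pics/t.png

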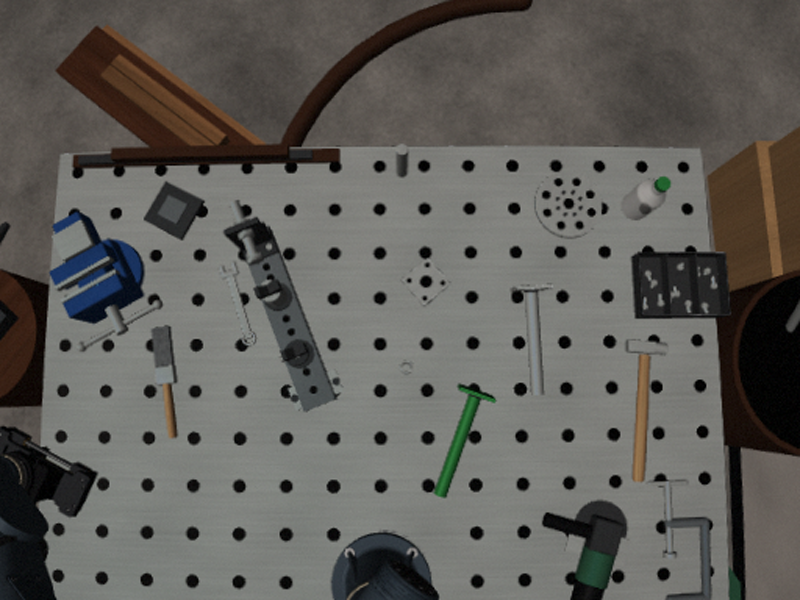

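View pics/s.png

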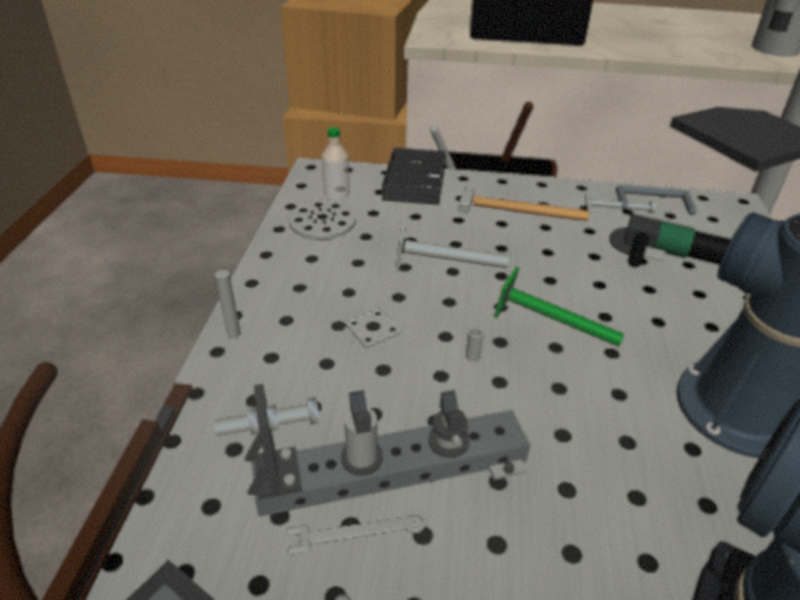

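Top view: the rail runs from (318,405) to (245,240) with the stop at the far end. The bare spool has its flange at (530,288) and its tube end at (538,393). The spare flange is at (427,282), the offcut at (405,367) and the spanner at (240,305). The side view shows the same things: spool flange at (402,245), tube end at (508,262). Next I'll zoom in to measure.

```bash
cat >> h.py <<'E'
def crop(im,x0,y0,w,h,z,step=10):
    r=cv2.resize(im[y0:y0+h,x0:x0+w],None,fx=z,fy=z,interpolation=cv2.INTER_CUBIC)
    r=cv2.convertScaleAbs(r,alpha=1.4)
    for x in range(-(-x0//step)*step,x0+w,step):
        cv2.line(r,((x-x0)*z,0),((x-x0)*z,6),(0,0,255),1); cv2.putText(r,str(x),((x-x0)*z,15),0,.3,(0,0,255))
    for y in range(-(-y0//step)*step,y0+h,step):
        cv2.line(r,(0,(y-y0)*z),(6,(y-y0)*z),(0,0,255),1); cv2.putText(r,str(y),(7,(y-y0)*z+4),0,.3,(0,0,255))
    return r
E
python3 - <<'E'
from h import *
t=cv2.imread('pics/top0.png');s=cv2.imread('pics/side0.png')
o=np.zeros((600,800,3),np.uint8)
def put(r,x,y): o[y:y+r.shape[0],x:x+r.shape[1]]=r
put(crop(t,140,120,80,150,4),0,0); put(crop(t,315,175,50,85,4),325,0); put(crop(s,245,145,90,30,3),528,0)
put(crop(s,250,142,84,34,5)[:, :420][:170,:],330,345)if 0 else None
put(crop(s,250,140,90,50,3),528,100); put(crop(s,135,240,210,85,2,20),345,350)
cv2.imwrite('pics/c1.png',o)
r=crop(s,155,240,190,92,4); cv2.imwrite('pics/c2.png',r)
E
```

```text
(no output)
```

View pics/c1.png

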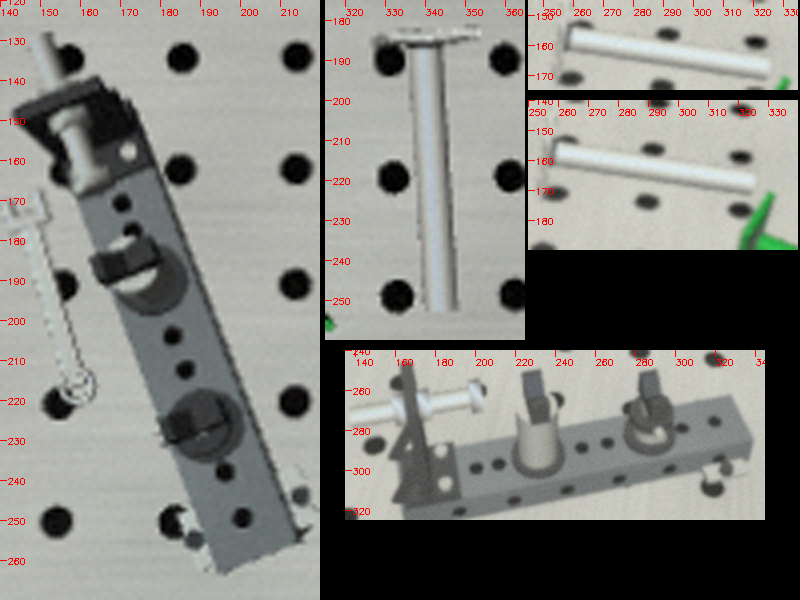

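View pics/c2.png

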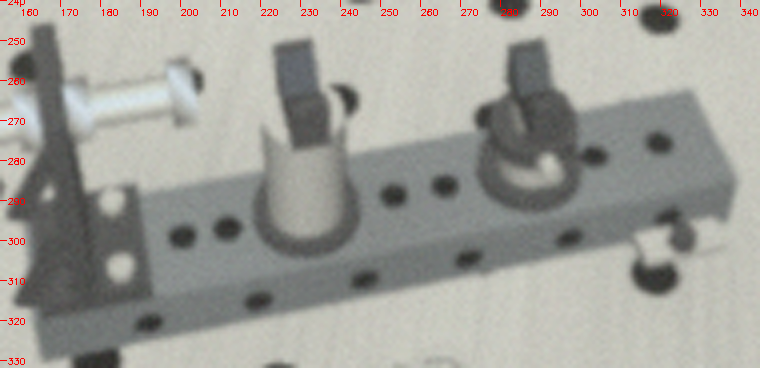

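```bash
cat > fit.py <<'E'
from h import *
from scipy.optimize import least_squares
t=load('top0.png');s=load('side0.png')
# rail points (mm) -> pixels
obs=[(t,(-200,35,40),(194,263)),(t,(-200,-35,40),(213,255)),
(t,(55,24,157),(163,184.5)),(t,(55,-24,157),(177,179.5)),(t,(35,24,157),(165,190)),
(s,(-200,-35,40),(325.5,262.5)),(s,(-200,35,40),(337,285)),(s,(200,35,0),(162.5,329.5)),(s,(200,35,40),(161,318)),
(s,(55,-24,157),(223,251.5)),(s,(35,-24,157),(233,249.5)),(s,(-75,-24,117),(282,252.5)),(s,(-95,-24,117),(291,250))]
def W(p,q): 
    c,sn=np.cos(p[2]),np.sin(p[2]); return np.array([p[0]+c*q[0]-sn*q[1],p[1]+sn*q[0]+c*q[1],q[2]])
f=lambda p:np.concatenate([proj(c,W(p,np.array(q)/1e3))-uv for c,q,uv in obs])
r=least_squares(f,[.55,.3,.35],loss='soft_l1'); p=r.x
if __name__=='__main__':
    print('rail',p[:2],np.degrees(p[2])); print(np.round(f(p).reshape(-1,2),1).tolist())
    for n,q in dict(tele=(-85,0,117),fixed=(45,0,160),nut=(164,0,160)).items(): print(n,W(p,np.array(q)/1e3))
    # bolt head face in side view: axis x
    for x in (77,92,107): print(x,proj(s,W(p,np.array([x,0,160])/1e3)),proj(t,W(p,np.array([x,0,160])/1e3)))
    # spool: params x,y of face, yaw ; tilt 6
    so=[(t,-8,(340.6,186.5)),(t,-230,(344.5,252.5)),(s,-8,(259.5,157)),(s,-230,(324.5,169))]
    def S(q,x): 
        z0=.0382; c6=np.cos(np.radians(6.)); return np.array([q[0]+x*c6*np.cos(q[2]),q[1]+x*c6*np.sin(q[2]),z0+x*np.sin(np.radians(6.))])
    g=lambda q:np.concatenate([proj(c,S(q,x/1e3))-uv for c,x,uv in so])
    r=least_squares(g,[.65,-.28,0.]); q=r.x; print('spool',q[:2],np.degrees(q[2]),np.round(g(q).reshape(-1,2),1).tolist())
    for x in (-.073,-.08,-.085,-.23): print(x,S(q,x))
    st=telemetry.read_state(); print(st['position'])
E
python3 fit.py
```

```text
rail [0.55845012 0.19851744] 20.965715428988076
[[-0.1, 0.3], [1.1, 0.4], [-0.7, -0.8], [0.1, -1.6], [-0.5, -0.3], [2.3, -0.2], [1.9, 0.2], [1.9, -0.3], [1.0, 0.8], [-0.4, -1.4], [-1.0, -0.9], [-0.8, 0.3], [-1.1, 1.3]]
tele [0.47907757 0.16810365 0.117     ]
fixed [0.60047088 0.21461886 0.16      ]
nut [0.71159245 0.25719816 0.16      ]
77 [213.95646222 259.46633711] [167.05885169 173.97312959]
92 [206.64191259 260.68560504] [165.42318527 169.45880367]
107 [199.28392273 261.91002162] [163.79661823 164.96256258]
spool [ 0.61507677 -0.32468343] 1.817247198638214 [[0.1, -0.2], [-0.8, 0.7], [-1.3, -0.0], [0.9, -1.5]]
-0.073 [ 0.54251319 -0.3269857   0.03056942]
-0.08 [ 0.53555503 -0.32720646  0.02983772]
-0.085 [ 0.53058493 -0.32736415  0.02931508]
-0.23 [ 0.38645178 -0.33193715  0.01415845]
[0.26511675 0.56525907 0.22164798]
```

```bash
cat >> h.py <<'E'
from scipy.spatial.transform import Rotation as Ro
def Rdown(ydeg,pitch_axis_deg=None,pitch=0):
    a=np.radians(ydeg); y=np.array([np.cos(a),np.sin(a),0]); z=np.array([0,0,-1.]); x=np.cross(y,z)
    return np.column_stack([x,y,z])
def rel(P,R=None,show=True):
    s=telemetry.read_state(); R0=np.array(s['tcp_rot']); d=R0.T@(np.array(P)-s['position'])
    w=np.zeros(3) if R is None else Ro.from_matrix(R0.T@R).as_rotvec()
    print('shift',np.round(d,4),'turn',np.round(w,4),'t',round(s['time_s'],2),'pos',np.round(s['position'],4),'F',np.round(s['force'],1),'j',np.round(s['joint_positions'],0))
E
python3 -c "
from h import *
rel([.479,.168,.2],Rdown(20.97))"
```

```text
shift [-0.3624 -0.2687  0.022 ] turn [-2.00e-03  4.00e-04  7.66e-01] t 0.1 pos [0.2651 0.5653 0.2216] F [-0.   0.4 -0.2] j [ 55.  30.  82.   0.  68. -10.]
```

Emit:
servo_tool(targets=[[[-0.02,-0.015,0],[0,0,0.06]],[[-0.06,-0.045,0],[0,0,0.15]],[[-0.1,-0.074,0],[0,0,0.24]],[[-0.14,-0.104,0],[0,0,0.33]],[[-0.18,-0.134,0],[0,0,0.42]],[[-0.22,-0.164,0],[0,0,0.51]],[[-0.26,-0.194,0],[0,0,0.6]],[[-0.3,-0.224,0],[0,0,0.69]],[[-0.34,-0.254,0.01],[0,0,0.75]],[[-0.36,-0.267,0.02],[0,0,0.766]],[[-0.3624,-0.2687,0.022],[0,0,0.766]],[[-0.3624,-0.2687,0.022],[0,0,0.766]]], gripper=0.087)

```text
time_s: 1.6
position: [0.4788, 0.169, 0.2003]
tcp_rot: [[-0.358, 0.934, -0.001], [0.934, 0.358, 0.0], [0.001, -0.001, -1.0]]
force: [0.8, 0.7, -0.4]
opening: 0.999
```

```bash
python3 - <<'E'
from h import *
rel([.479,.168,.098],Rdown(20.97))
t=cap('top','top1.png');s=cap('side','side1.png')
o=np.zeros((600,800,3),np.uint8)
a=crop(t['pixels'],140,120,80,150,4);b=crop(s['pixels'],225,180,110,120,4);o[:,:320]=a;o[:480,330:770]=b
cv2.imwrite('pics/c3.png',o)
E
```

```text
shift [-0.0011 -0.      0.1023] turn [-0.001  -0.0007  0.0001] t 1.6 pos [0.4788 0.169  0.2003] F [ 0.8  0.7 -0.4] j [  7.  23. 100.   0.  57. -14.]
```

View pics/c3.png

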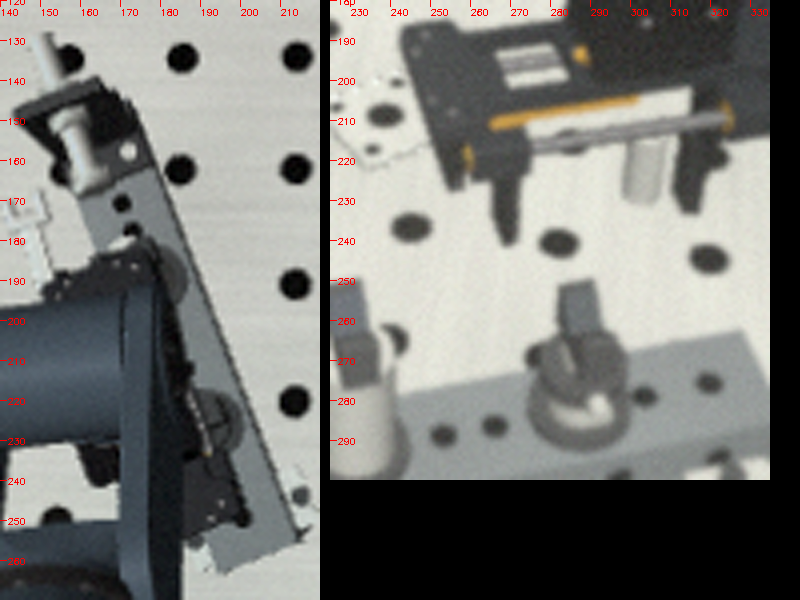

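The view shows the fingertips at side px (268,240) and (317,232), straddling the telescopic block at about (290,255). I'll descend and grip.

Emit:
servo_tool(targets=[[[-0.001,0,0.012],[0,0,0]],[[-0.001,0,0.032],[0,0,0]],[[-0.001,0,0.052],[0,0,0]],[[-0.001,0,0.07],[0,0,0]],[[-0.001,0,0.084],[0,0,0]],[[-0.001,0,0.095],[0,0,0]],[[-0.001,0,0.102],[0,0,0]],[[-0.001,0,0.102],[0,0,0]]])

```text
time_s: 2.7
position: [0.4796, 0.1677, 0.0982]
tcp_rot: [[-0.358, 0.934, -0.001], [0.934, 0.358, -0.0], [0.0, -0.001, -1.0]]
force: [-0.4, -0.0, -0.8]
opening: 1.002
```

Emit:
servo_tool(targets=[[[0,0,0],[0,0,0]],[[0,0,0],[0,0,0]],[[0,0,0],[0,0,0]],[[0,0,0],[0,0,0]],[[0,0,0],[0,0,0]],[[0,0,0],[0,0,0]],[[0,0,0],[0,0,0]]], gripper=0.0)

```text
time_s: 3.58
position: [0.4797, 0.1676, 0.0985]
tcp_rot: [[-0.358, 0.934, -0.0], [0.934, 0.358, -0.0], [0.0, -0.0, -1.0]]
force: [0.8, -0.6, -0.1]
opening: 0.29
```

Emit:
servo_tool(targets=[[[0,0,0],[0,0,0]],[[0,0,0],[0,0,0]],[[0,0,0],[0,0,0]]])

```text
time_s: 3.95
position: [0.4774, 0.1669, 0.0983]
tcp_rot: [[-0.359, 0.933, -0.005], [0.933, 0.359, -0.002], [0.0, -0.005, -1.0]]
force: [-3.2, -3.9, 3.9]
opening: 0.23
```

Emit:
servo_tool(targets=[[[0,-0.002,-0.003],[0,0,0]],[[0,-0.002,-0.008],[0,0,0]],[[0,-0.002,-0.013],[0,0,0]],[[0,-0.002,-0.018],[0,0,0]],[[0,-0.002,-0.023],[0,0,0]],[[0,-0.002,-0.028],[0,0,0]],[[0,-0.002,-0.033],[0,0,0]],[[0,-0.002,-0.036],[0,0,0]]])

```text
time_s: 4.95
position: [0.4774, 0.1669, 0.1326]
tcp_rot: [[-0.357, 0.934, -0.001], [0.934, 0.357, 0.0], [0.0, -0.001, -1.0]]
force: [4.7, 1.5, -35.2]
opening: 0.224
```

Emit:
servo_tool(targets=[[[0,0,-0.002],[0,0,0]],[[0,0,-0.004],[0,0,0]],[[0,0,-0.005],[0,0,0]],[[0,0,-0.005],[0,0,0]]])

```text
time_s: 5.45
position: [0.4773, 0.1671, 0.1366]
tcp_rot: [[-0.357, 0.934, -0.002], [0.934, 0.357, 0.001], [0.001, -0.002, -1.0]]
force: [4.9, 1.2, -34.9]
opening: 0.226
```

```bash
python3 - <<'E'
from h import *
from fit import p,W
s=cap('side','side2.png')
for z in (.117,.150,.157): print(z,[np.round(proj(s,W(p,np.array([x,-.024,z]))),1).tolist() for x in (-.075,-.095)])
print(np.round(proj(s,telemetry.read_state()['position']),1))
a=crop(s['pixels'],215,190,110,110,5); cv2.imwrite('pics/c4.png',a)
E
```

```text
0.117 [[281.2, 252.8], [289.9, 251.3]]
0.15 [[282.1, 242.5], [290.9, 241.0]]
0.157 [[282.3, 240.3], [291.2, 238.8]]
[290.2 253.8]
```

View pics/c4.png

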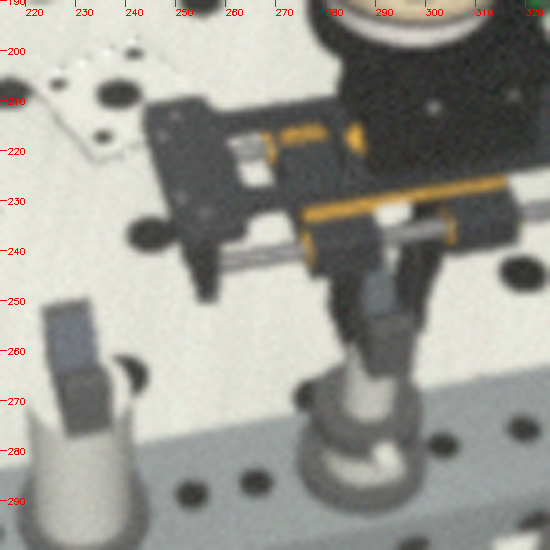

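```bash
python3 - <<'E'
from h import *
from fit import p,W
s=load('side2.png')
pr=lambda x,y,z:np.round(proj(s,W(p,np.array([x,y,z])/1e3)),1).tolist()
print('fixed near top',pr(55,24,157),pr(35,24,157),'bot',pr(55,24,127),pr(35,24,127),'V floor edge',pr(35,0,141))
for z in (110,117,145,150,157):print(z,'tele near top',pr(-75,24,z),pr(-95,24,z),'bot',pr(-75,24,z-30),pr(-95,24,z-30))
E
```

```text
fixed near top [226.8, 267.6] [236.5, 265.9] bot [227.2, 277.0] [236.8, 275.4] V floor edge [234.4, 262.2]
110 tele near top [287.3, 271.5] [296.2, 269.8] bot [286.4, 280.3] [295.1, 278.6]
117 tele near top [287.5, 269.4] [296.5, 267.7] bot [286.6, 278.2] [295.4, 276.6]
145 tele near top [288.4, 260.7] [297.6, 259.1] bot [287.5, 270.0] [296.4, 268.3]
150 tele near top [288.6, 259.1] [297.8, 257.5] bot [287.6, 268.4] [296.6, 266.8]
157 tele near top [288.8, 256.8] [298.0, 255.2] bot [287.8, 266.3] [296.9, 264.7]
```

The near block's bottom edge is at (288,266)–(298,264). That matches a block top at 157 mm, and the 35 N shows the hard stop. I'll release and back off.

Emit:
servo_tool(targets=[[[0,0,0],[0,0,0]],[[0,0,0],[0,0,0]],[[0,0,0],[0,0,0]],[[0,0,-0.01],[0,0,0]],[[0,0,-0.03],[0,0,0]],[[0,0,-0.05],[0,0,0]],[[0,0,-0.07],[0,0,0]],[[0,0,-0.07],[0,0,0]]], gripper=0.087)

```text
time_s: 6.5
position: [0.4794, 0.1672, 0.2119]
tcp_rot: [[-0.358, 0.934, 0.006], [0.934, 0.358, 0.001], [-0.001, 0.005, -1.0]]
force: [0.2, -0.1, -0.2]
opening: 0.978
```

```bash
cat >>h.py <<'E'
def Rtube(yaw,tilt):
    "tool across a tube whose axis (towards flange) heads yaw and rises by tilt; tool x=axis-ish, z down perpendicular"
    a,b=np.radians([yaw,tilt]); x=np.array([np.cos(b)*np.cos(a),np.cos(b)*np.sin(a),np.sin(b)])
    y=np.array([np.sin(a),-np.cos(a),0]); return np.column_stack([x,y,np.cross(x,y)])
E
python3 - <<'E'
from h import *
g=np.array([.533,-.3273,.0296])
for sg in (1,-1):
    R=Rtube(1.8,6) @ np.diag([sg,sg,1]); print(np.round(R,3).tolist())
    P=g+R[:,2]*.016
    rel(P+np.array([0,0,.15]),R)
s=cap('side','side3.png')
E
```

```text
[[0.994, 0.031, 0.104], [0.031, -1.0, 0.003], [0.105, 0.0, -0.995]]
shift [-0.4814 -0.1255  0.0482] turn [-0.0948  0.0666  1.9035] t 6.5 pos [0.4794 0.1672 0.2119] F [ 0.2 -0.1 -0.2] j [  7.  22. 100.   0.  58. -14.]
[[-0.994, -0.031, 0.104], [-0.031, 1.0, 0.003], [-0.105, 0.0, -0.995]]
shift [-0.4814 -0.1255  0.0482] turn [-0.0608 -0.0865 -1.2352] t 6.5 pos [0.4794 0.1672 0.2119] F [ 0.2 -0.1 -0.2] j [  7.  22. 100.   0.  58. -14.]
```

Emit:
servo_tool(targets=[[[-0.02,-0.005,0],[-0.008,0.005,0.159]],[[-0.06,-0.015,0],[-0.016,0.011,0.317]],[[-0.105,-0.027,0],[-0.024,0.017,0.476]],[[-0.15,-0.039,0.005],[-0.032,0.022,0.634]],[[-0.195,-0.051,0.01],[-0.04,0.028,0.793]],[[-0.24,-0.063,0.015],[-0.047,0.033,0.952]],[[-0.285,-0.074,0.02],[-0.055,0.039,1.11]],[[-0.33,-0.086,0.025],[-0.063,0.044,1.269]],[[-0.375,-0.098,0.03],[-0.071,0.05,1.428]],[[-0.42,-0.11,0.038],[-0.079,0.055,1.586]],[[-0.46,-0.12,0.045],[-0.087,0.061,1.745]],[[-0.481,-0.1255,0.048],[-0.0948,0.0666,1.9035]]])

```text
time_s: 8.05
position: [0.5323, -0.3292, 0.1599]
tcp_rot: [[0.995, 0.024, 0.098], [0.024, -1.0, 0.003], [0.098, -0.001, -0.995]]
force: [-0.1, -0.7, -0.1]
opening: 1.001
```

```bash
python3 - <<'E'
from h import *
g=np.array([.533,-.3273,.0296]);R=Rtube(1.8,6);P=g+R[:,2]*.017
rel(P+[0,0,.06],R); rel(P,R)
from fit import p,W
s=load('side3.png'); t=cap('top','top4.png')
pr=lambda x,y,z:np.round(proj(s,W(p,np.array([x,y,z])/1e3)),1).tolist()
o=np.zeros((600,800,3),np.uint8)
a=crop(s['pixels'],195,235,130,60,5);o[:300,:650]=a
b=crop(t['pixels'],140,120,80,150,2);o[300:600,:160]=b
b=crop(t['pixels'],300,160,100,75,4);o[300:600,170:570]=b
cv2.imwrite('pics/c5.png',o)
E
```

```text
shift [-0.006  -0.0018  0.0871] turn [ 0.      0.0066 -0.0073] t 8.05 pos [ 0.5323 -0.3292  0.1599] F [-0.1 -0.7 -0.1] j [-44.  33.  89.   5.  54.  42.]
shift [-0.0119 -0.0018  0.1468] turn [ 0.      0.0066 -0.0073] t 8.05 pos [ 0.5323 -0.3292  0.1599] F [-0.1 -0.7 -0.1] j [-44.  33.  89.   5.  54.  42.]
```

View pics/c5.png

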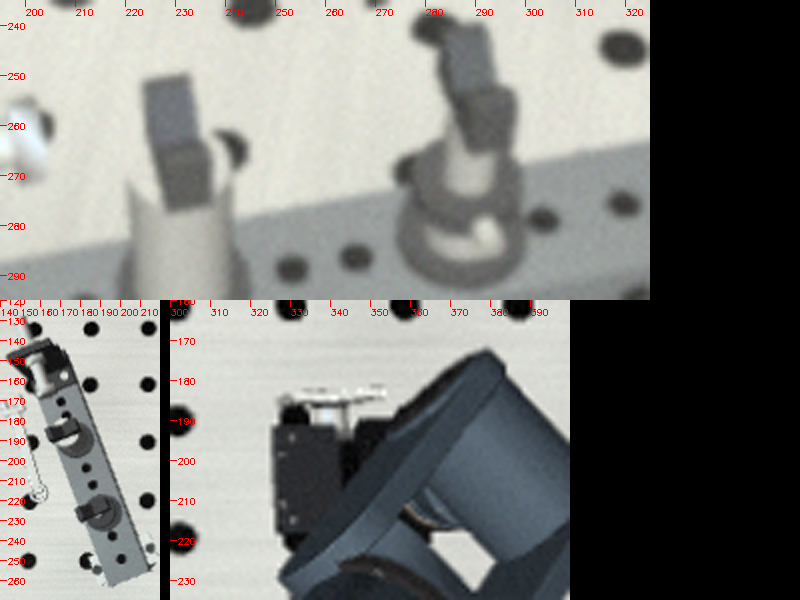

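The telescopic V-rest stays up: its far top edge is at (283,240)–(291,239), predicted (282,240)–(291,239). Now I'll descend on the spool.

Emit:
servo_tool(targets=[[[-0.002,-0.001,0.015],[0,0.0066,-0.0073]],[[-0.004,-0.0018,0.035],[0,0.0066,-0.0073]],[[-0.005,-0.0018,0.06],[0,0.0066,-0.0073]],[[-0.007,-0.0018,0.085],[0,0.0066,-0.0073]],[[-0.009,-0.0018,0.105],[0,0.0066,-0.0073]],[[-0.01,-0.0018,0.122],[0,0.0066,-0.0073]],[[-0.011,-0.0018,0.136],[0,0.0066,-0.0073]],[[-0.012,-0.0018,0.144],[0,0.0066,-0.0073]],[[-0.012,-0.0018,0.147],[0,0.0066,-0.0073]],[[-0.012,-0.0018,0.147],[0,0.0066,-0.0073]]])

```text
time_s: 9.35
position: [0.5356, -0.3255, 0.0143]
tcp_rot: [[0.994, 0.039, 0.106], [0.039, -0.999, 0.002], [0.106, 0.002, -0.994]]
force: [0.0, 0.2, -0.4]
opening: 0.997
```

Emit:
servo_tool(targets=[[[0,0,0],[0,0,0]],[[0,0,0],[0,0,0]],[[0,0,0],[0,0,0]],[[0,0,0],[0,0,0]],[[0,0,0],[0,0,0]],[[0,0,0],[0,0,0]],[[0,0,0],[0,0,0]],[[0,0,0],[0,0,0]],[[0,0,0],[0,0,0]]], gripper=0.0)

```text
time_s: 10.48
position: [0.5355, -0.3257, 0.0141]
tcp_rot: [[0.994, 0.038, 0.106], [0.038, -0.999, 0.002], [0.106, 0.002, -0.994]]
force: [0.7, -1.9, 0.2]
opening: 0.297
```

Emit:
servo_tool(targets=[[[0,0,0],[0,0,0]],[[0,0,-0.003],[0,0,0]],[[0.001,0,-0.009],[0,0,0]],[[0.002,0,-0.018],[0,0,0]],[[0.004,0,-0.035],[0,0,0]],[[0.006,0,-0.06],[0,0,0]],[[0.009,0,-0.085],[0,0,0]],[[0.012,0,-0.11],[0,0,0]],[[0.014,0,-0.135],[0,0,0]],[[0.016,0,-0.15],[0,0,0]],[[0.017,0,-0.16],[0,0,0]],[[0.017,0,-0.16],[0,0,0]]])

```text
time_s: 11.98
position: [0.5355, -0.3253, 0.1756]
tcp_rot: [[0.994, 0.039, 0.106], [0.039, -0.999, 0.002], [0.106, 0.002, -0.994]]
force: [-0.2, -0.3, -7.2]
opening: 0.303
```

```bash
python3 - <<'E'
from h import *
st=telemetry.read_state(); print(st['force'],st['moment'],st['opening'])
s=cap('side','side5.png'); a=crop(s['pixels'],220,90,130,110,5); cv2.imwrite('pics/c6.png',a)
R=st['tcp_rot'];g=st['position']-R[:,2]*.017
print(st['position'],np.round(R,3).tolist(),'grasp',g)
for x in (-.230+.08,-.08+.145,.072,.08):print(x,proj(s,g+R[:,0]*x))
E
```

```text
[-0.19526027 -0.34415891 -7.2463146 ] [-0.01638674  0.44984251 -0.00893947] 0.3031884285162452
[ 0.53554686 -0.32525833  0.17559732] [[0.994, 0.039, 0.106], [0.039, -0.999, 0.002], [0.106, 0.002, -0.994]] grasp [ 0.53374059 -0.32529234  0.19250106]
-0.15000000000000002 [332.66062821 124.20488687]
0.06499999999999999 [262.06871907 113.25729645]
0.072 [259.76740958 112.90433475]
0.08 [257.1374076  112.50126311]
```

View pics/c6.png

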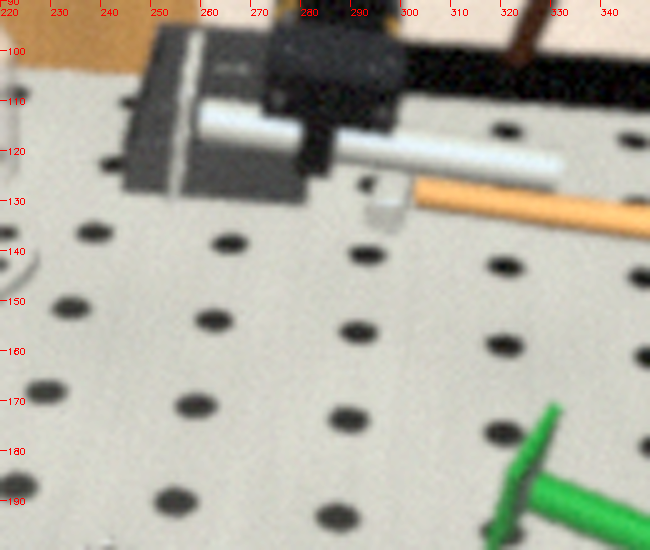

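The spool hangs firmly: flange at (256,113), tube end at (331,124), and the prediction from the tool axis agrees. The grasp is about 82 mm behind the face and the weight is about 7 N. Next I'll carry it over the rail.

```bash
cat >>h.py <<'E'
RAIL=np.array([.5566,.1978,np.radians(20.97)])
def onrail(x,y,z):
    c,s=np.cos(RAIL[2]),np.sin(RAIL[2]); return np.array([RAIL[0]+c*x-s*y,RAIL[1]+s*x+c*y,z])
def torail(P):
    c,s=np.cos(RAIL[2]),np.sin(RAIL[2]); d=np.array(P)[:2]-RAIL[:2]; return np.array([c*d[0]+s*d[1],-s*d[0]+c*d[1],P[2]])
E
python3 -c "
from h import *
rel(onrail(-.012,0,.200),Rtube(20.97,0))"
```

```text
shift [ 0.0329 -0.5176 -0.0224] turn [ 0.0181 -0.1041 -0.3269] t 12.03 pos [ 0.5351 -0.3249  0.1747] F [-0.7  0.7 -7.5] j [-44.  32.  89.   5.  56.  41.]
```

Emit:
servo_tool(targets=[[[0.001,-0.015,-0.008],[0.001,-0.006,-0.01]],[[0.003,-0.05,-0.02],[0.002,-0.015,-0.04]],[[0.006,-0.1,-0.03],[0.004,-0.025,-0.08]],[[0.01,-0.155,-0.035],[0.006,-0.035,-0.12]],[[0.013,-0.21,-0.035],[0.008,-0.045,-0.15]],[[0.017,-0.265,-0.035],[0.01,-0.055,-0.18]],[[0.02,-0.32,-0.035],[0.012,-0.065,-0.21]],[[0.024,-0.375,-0.035],[0.014,-0.075,-0.24]],[[0.027,-0.425,-0.035],[0.015,-0.085,-0.27]],[[0.03,-0.47,-0.035],[0.016,-0.095,-0.3]],[[0.032,-0.5,-0.03],[0.017,-0.1,-0.32]],[[0.033,-0.5176,-0.025],[0.018,-0.104,-0.327]]])

```text
time_s: 13.52
position: [0.5443, 0.1956, 0.2022]
tcp_rot: [[0.933, 0.36, -0.001], [0.36, -0.933, -0.0], [-0.001, -0.0, -1.0]]
force: [-0.9, -0.3, -6.2]
opening: 0.3
```

Emit:
servo_tool(targets=[[[0,0,0],[0,0,0]],[[0,0,0],[0,0,0]]])

```text
time_s: 13.78
position: [0.5452, 0.1923, 0.2024]
tcp_rot: [[0.934, 0.357, -0.0], [0.357, -0.934, -0.001], [-0.001, 0.001, -1.0]]
force: [-0.2, -0.2, -6.8]
opening: 0.302
```

```bash
python3 - <<'E'
from h import *
rel(onrail(-.012,0,.160),Rtube(20.97,0)); st=telemetry.read_state(); print(torail(st['position']))
s=cap('side','side6.png'); t=cap('top','top6.png')
o=np.zeros((600,800,3),np.uint8)
o[:440,:800]=crop(s['pixels'],150,190,200,110,4)
o[445:600,:240]=crop(t['pixels'],140,120,120,77,2)[:155]
cv2.imwrite('pics/c7.png',o)
g=st['position']-st['tcp_rot'][:,2]*.017
for x in (-.148,.082): print(proj(s,g+st['tcp_rot'][:,0]*x))
E
```

```text
shift [ 0.0006 -0.0011  0.0424] turn [ 0.0012  0.0007 -0.0006] t 13.78 pos [0.5452 0.1923 0.2024] F [-0.2 -0.2 -6.8] j [ 8. 28. 90. -0. 62. 78.]
[-0.0125735  -0.00102413  0.20242008]Traceback (most recent call last):
  File "<stdin>", line 6, in <module>
ValueError: could not broadcast input array from shape (154,240,3) into shape (155,240,3)
```

```bash
python3 - <<'E'
from h import *
s=load('side6.png'); t=load('top6.png')
st=telemetry.read_state()
o=np.zeros((600,800,3),np.uint8)
o[:440,:800]=crop(s['pixels'],150,190,200,110,4)
o[445:599,:240]=crop(t['pixels'],140,120,120,77,2)
cv2.imwrite('pics/c7.png',o)
g=st['position']-st['tcp_rot'][:,2]*.017
for x in (-.148,.082): print(proj(s,g+st['tcp_rot'][:,0]*x),proj(t,g+st['tcp_rot'][:,0]*x))
E
```

```text
[327.99209023 220.23414303] [191.46625513 247.88927646]
[217.01166033 237.79655662] [164.12943472 172.86848149]
```

View pics/c7.png

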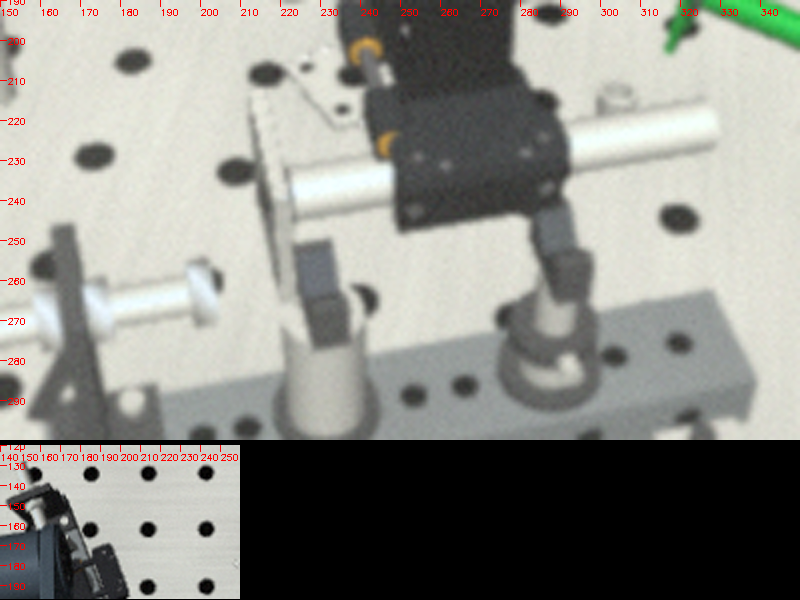

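The spool is level over both Vs: tube end at (327,221) as predicted, flange at (215,235), bolt head face at about (203,262). Lowering to about 3 mm above the seat.

Emit:
servo_tool(targets=[[[0,-0.001,0.004],[0,0,0]],[[0,-0.001,0.012],[0,0,0]],[[0,-0.001,0.022],[0,0,0]],[[0,-0.001,0.032],[0,0,0]],[[0,-0.001,0.041],[0,0,0]],[[0,-0.001,0.048],[0,0,0]],[[0,-0.001,0.052],[0,0,0]],[[0,-0.001,0.055],[0,0,0]],[[0,-0.001,0.055],[0,0,0]]])

```text
time_s: 15.0
position: [0.5454, 0.1943, 0.1481]
tcp_rot: [[0.934, 0.358, 0.001], [0.358, -0.934, -0.0], [0.001, 0.001, -1.0]]
force: [-0.2, -0.7, -4.5]
opening: 0.305
```

Emit:
servo_tool(targets=[[[0,0,0],[0,0,0]],[[0,0,0],[0,0,0]]])

```text
time_s: 15.25
position: [0.5454, 0.1943, 0.1481]
tcp_rot: [[0.934, 0.358, 0.001], [0.358, -0.934, -0.0], [0.001, 0.001, -1.0]]
force: [-1.8, -1.2, -3.5]
opening: 0.297
```

Emit:
servo_tool(targets=[[[0,0,0.001],[0,0,0]],[[0,0,0.0015],[0,0,0]],[[0,0,0.0015],[0,0,0]]])

```text
time_s: 15.62
position: [0.5453, 0.1941, 0.1471]
tcp_rot: [[0.934, 0.358, 0.001], [0.358, -0.934, -0.001], [0.001, 0.001, -1.0]]
force: [-4.2, -2.3, 5.1]
opening: 0.303
```

```bash
python3 - <<'E'
from h import *
st=telemetry.read_state(); print(torail(st['position']),st['force'],st['moment'])
E
```

```text
[-0.01186938  0.00055733  0.14709315] [-4.16808169 -2.29719826  5.07961136] [-0.34244101  0.68398677  0.10108827]
```

Emit:
servo_tool(targets=[[[0,0,-0.0015],[0,0,0]],[[0,0,-0.003],[0,0,0]],[[0,0,-0.003],[0,0,0]],[[0,0,-0.003],[0,0,0]]])

```text
time_s: 16.12
position: [0.5456, 0.1944, 0.1487]
tcp_rot: [[0.934, 0.358, 0.001], [0.358, -0.934, -0.0], [0.001, 0.001, -1.0]]
force: [0.6, 0.7, -5.2]
opening: 0.302
```

```bash
python3 - <<'E'
from h import *
st=telemetry.read_state(); print(torail(st['position']),st['force'],st['moment'])
s=cap('side','side7.png'); t=cap('top','top7.png')
o=np.zeros((600,800,3),np.uint8)
o[:500,:800]=crop(s['pixels'],190,195,160,100,5)
cv2.imwrite('pics/c8.png',o)
R=Rtube(20.97,0)
for d in (.012,.017):
  g=st['position']-st['tcp_rot'][:,2]*d
  print([np.round(proj(s,g+st['tcp_rot'][:,0]*x),1).tolist() for x in (-.148,.074,.082)])
E
```

```text
[-0.01149285  0.0007312   0.14872068] [ 0.63590024  0.6828459  -5.17322917] [0.0367787  0.03055612 0.02903608]
[[324.4, 240.9], [222.0, 258.1], [218.1, 258.8]]
[[324.7, 239.3], [221.9, 256.5], [218.0, 257.2]]
```

View pics/c8.png

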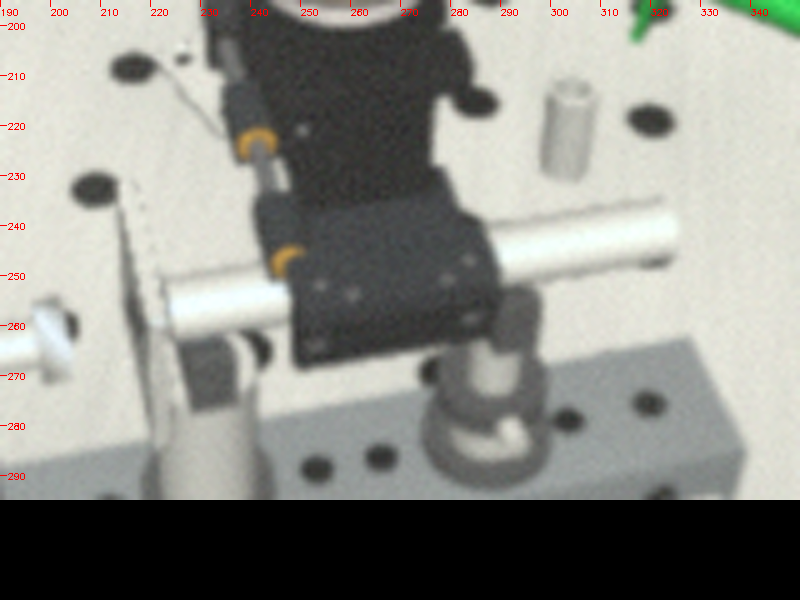

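Tube end at (324.5,241) and flange root at (223,256.5) show the tail hanging 1–1.3° low. The moment confirms that the telescopic rest touched first, at about 10 N. I'll check that it did not sink, then pitch the nose down.

```bash
cat >>h.py <<'E'
def sink(a,b,box):
    "subpixel shift of patch from image a to b (box x0,y0,x1,y1)"
    x0,y0,x1,y1=box; A=cv2.resize(cv2.cvtColor(a,cv2.COLOR_BGR2GRAY)[y0:y1,x0:x1],None,fx=8,fy=8,interpolation=cv2.INTER_CUBIC)
    m=4;B=cv2.resize(cv2.cvtColor(b,cv2.COLOR_BGR2GRAY)[y0-m:y1+m,x0-m:x1+m],None,fx=8,fy=8,interpolation=cv2.INTER_CUBIC)
    r=cv2.matchTemplate(B,A,cv2.TM_CCOEFF_NORMED);_,v,_,l=cv2.minMaxLoc(r); return (l[0]/8-m,l[1]/8-m,round(v,3))
E
python3 - <<'E'
from h import *
a=load('side3.png')['pixels']
for f in ('side6.png','side7.png'):
    b=load(f)['pixels']; print(f,sink(a,b,(284,259,301,272)),sink(a,b,(284,260,302,270)),'fixed ref',sink(a,b,(222,268,240,282)))
E
```

```text
side6.png (0.0, 0.0, 0.997) (0.0, 0.0, 0.997) fixed ref (0.0, 0.0, 0.998)
side7.png (0.0, 0.125, 0.924) (0.0, 0.25, 0.933) fixed ref (0.125, 0.0, 0.976)
```

Emit:
servo_tool(targets=[[[0,0,-0.003],[0,-0.012,0]],[[0,0,-0.003],[0,-0.025,0]],[[0,0,-0.003],[0,-0.032,0]],[[0,0,-0.003],[0,-0.032,0]]])

```text
time_s: 16.73
position: [0.5453, 0.1942, 0.1521]
tcp_rot: [[0.933, 0.358, -0.029], [0.358, -0.934, -0.012], [-0.032, 0.001, -0.999]]
force: [-0.8, 0.6, -6.8]
opening: 0.3
```

Emit:
servo_tool(targets=[[[0.003,0,0],[0,0,0]],[[0.007,0,0],[0,0,0]],[[0.011,0,0],[0,0,0]],[[0.014,0,0],[0,0,0]],[[0.014,0,0],[0,0,0]]])

```text
time_s: 17.35
position: [0.5586, 0.1993, 0.1516]
tcp_rot: [[0.933, 0.358, -0.029], [0.358, -0.934, -0.012], [-0.031, 0.001, -1.0]]
force: [-0.1, -0.1, -6.9]
opening: 0.298
```

Emit:
servo_tool(targets=[[[0.001,0,0],[0,0,0]],[[0.002,0,0],[0,0,0]],[[0.003,0,0],[0,0,0]],[[0.003,0,0],[0,0,0]]])

```text
time_s: 17.85
position: [0.5612, 0.2003, 0.1516]
tcp_rot: [[0.933, 0.358, -0.029], [0.358, -0.934, -0.012], [-0.031, 0.001, -1.0]]
force: [0.3, -0.1, -7.0]
opening: 0.3
```

Emit:
servo_tool(targets=[[[0.001,0,0],[0,0,0]],[[0.002,0,0],[0,0,0]],[[0.003,0,0],[0,0,0]],[[0.003,0,0],[0,0,0]]])

```text
time_s: 18.35
position: [0.564, 0.2014, 0.1515]
tcp_rot: [[0.933, 0.358, -0.029], [0.358, -0.934, -0.012], [-0.031, 0.001, -1.0]]
force: [-0.8, 0.1, -7.2]
opening: 0.301
```

Nothing yet (face at about 90). Continuing gently.

Emit:
servo_tool(targets=[[[0.001,0,0],[0,0,0]],[[0.002,0,0],[0,0,0]],[[0.002,0,0],[0,0,0]]])

```text
time_s: 18.73
position: [0.5659, 0.2021, 0.1515]
tcp_rot: [[0.933, 0.358, -0.029], [0.358, -0.934, -0.012], [-0.031, 0.001, -1.0]]
force: [0.6, -0.2, -6.6]
opening: 0.301
```

Emit:
servo_tool(targets=[[[0.001,0,0],[0,0,0]],[[0.002,0,0],[0,0,0]],[[0.002,0,0],[0,0,0]]])

```text
time_s: 19.1
position: [0.5677, 0.2028, 0.1514]
tcp_rot: [[0.933, 0.358, -0.029], [0.358, -0.934, -0.012], [-0.031, 0.001, -1.0]]
force: [0.5, -0.5, -7.1]
opening: 0.3
```

Emit:
servo_tool(targets=[[[0.001,0,0],[0,0,0]],[[0.0015,0,0],[0,0,0]],[[0.0015,0,0],[0,0,0]]])

```text
time_s: 19.48
position: [0.569, 0.2034, 0.1513]
tcp_rot: [[0.933, 0.358, -0.029], [0.358, -0.934, -0.012], [-0.032, 0.001, -1.0]]
force: [0.1, -0.0, -7.3]
opening: 0.3
```

Emit:
servo_tool(targets=[[[0.001,0,0],[0,0,0]],[[0.002,0,0],[0,0,0]],[[0.002,0,0],[0,0,0]]])

```text
time_s: 19.85
position: [0.5709, 0.2041, 0.1512]
tcp_rot: [[0.933, 0.358, -0.029], [0.358, -0.934, -0.012], [-0.032, 0.001, -0.999]]
force: [-0.6, 0.0, -6.7]
opening: 0.303
```

Emit:
servo_tool(targets=[[[0.001,0,0],[0,0,0]],[[0.002,0,0],[0,0,0]],[[0.002,0,0],[0,0,0]]])

```text
time_s: 20.23
position: [0.571, 0.2042, 0.1507]
tcp_rot: [[0.933, 0.358, -0.033], [0.358, -0.934, -0.013], [-0.036, 0.0, -0.999]]
force: [-4.7, -1.8, -6.9]
opening: 0.304
```

```bash
python3 - <<'E'
from h import *
st=telemetry.read_state(); print(torail(st['position']),st['force'],st['moment'],st['time_s'])
s=cap('side','side8.png')
cv2.imwrite('pics/c9.png',crop(s['pixels'],185,200,150,100,5))
E
```

```text
[0.01577099 0.0008277  0.15066791] [-4.68989066 -1.79428004 -6.85928964] [-0.45186041  0.82184226 -0.04309832] 20.225
```

View pics/c9.png

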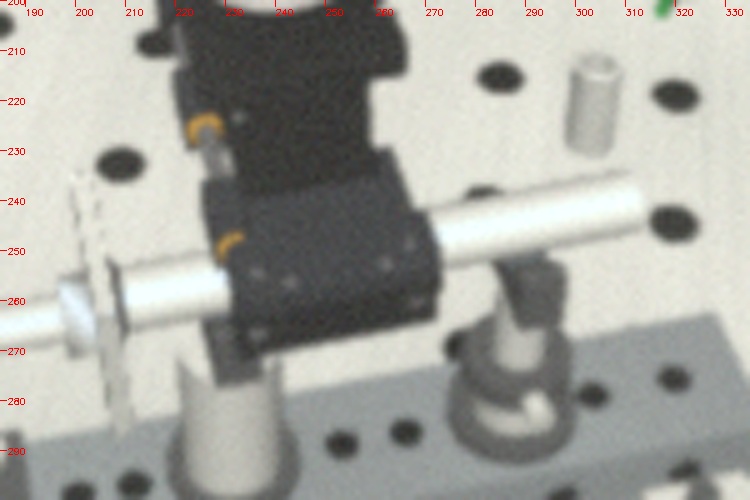

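The bolt is felt at about 5 N: flange face at (205,262) against the head. I'll back off slightly, then lower onto the Vs.

Emit:
servo_tool(targets=[[[-0.0015,0,0],[0,0,0]],[[-0.0025,0,0],[0,0,0]],[[-0.0025,0,0.001],[0,0,0]],[[-0.0025,0,0.0015],[0,0,0]],[[-0.0025,0,0.0015],[0,0,0]]])

```text
time_s: 20.9
position: [0.571, 0.204, 0.15]
tcp_rot: [[0.933, 0.358, -0.028], [0.358, -0.934, -0.012], [-0.03, 0.001, -1.0]]
force: [-0.4, -0.3, -7.5]
opening: 0.298
```

Emit:
servo_tool(targets=[[[0,0,0.0005],[0,0,0]],[[0,0,0.001],[0,0,0]],[[0,0,0.001],[0,0,0]]])

```text
time_s: 21.28
position: [0.5705, 0.2039, 0.1488]
tcp_rot: [[0.933, 0.358, -0.029], [0.358, -0.934, -0.012], [-0.031, 0.001, -1.0]]
force: [-0.3, -1.5, -6.8]
opening: 0.299
```

```bash
cat >st.py <<'E'
from h import *
st=telemetry.read_state(); c,s=np.cos(RAIL[2]),np.sin(RAIL[2]); M=np.array([[c,s,0],[-s,c,0],[0,0,1]])
print('rail pos',np.round(torail(st['position'])*1e3,1),'F',np.round(M@st['force'],1),'M',np.round(M@st['moment'],2),'t',round(st['time_s'],2),'tilt',np.round(np.degrees(np.arcsin(st['tcp_rot'][2,0])),2))
E
python3 st.py
```

```text
rail pos [ 15.2   0.7 148.8] F [-0.8 -1.3 -6.8] M [-0.06  0.09 -0.  ] t 21.27 tilt -1.78
```

Emit:
servo_tool(targets=[[[0,0,0.0005],[0,0,0]],[[0,0,0.001],[0,0,0]],[[0,0,0.001],[0,0,0]]])

```text
time_s: 21.65
position: [0.5703, 0.2038, 0.1477]
tcp_rot: [[0.933, 0.358, -0.029], [0.358, -0.934, -0.012], [-0.032, 0.001, -1.0]]
force: [0.6, -0.2, -6.5]
opening: 0.302
```

```bash
python3 st.py
```

```text
rail pos [ 14.9   0.7 147.7] F [ 0.4 -0.4 -6.5] M [ 0.03  0.2  -0.02] t 21.65 tilt -1.81
```

Emit:
servo_tool(targets=[[[0,0,0.0005],[0,0,0]],[[0,0,0.001],[0,0,0]],[[0,0,0.001],[0,0,0]]])

```text
time_s: 22.02
position: [0.5703, 0.2038, 0.1468]
tcp_rot: [[0.933, 0.358, -0.029], [0.358, -0.934, -0.012], [-0.032, 0.001, -1.0]]
force: [-0.2, 0.1, -6.9]
opening: 0.3
```

```bash
python3 st.py
```

```text
rail pos [ 14.9   0.7 146.8] F [-0.1  0.2 -6.9] M [ 0.01  0.14 -0.01] t 22.02 tilt -1.81
```

Emit:
servo_tool(targets=[[[0,0,0.0005],[0,0,0]],[[0,0,0.001],[0,0,0]],[[0,0,0.001],[0,0,0]]])

```text
time_s: 22.4
position: [0.5703, 0.204, 0.146]
tcp_rot: [[0.933, 0.358, -0.029], [0.358, -0.934, -0.012], [-0.031, 0.0, -1.0]]
force: [0.5, 0.5, -5.6]
opening: 0.302
```

```bash
python3 st.py
```

```text
rail pos [ 15.    0.9 146. ] F [ 0.7  0.3 -5.6] M [0.15 0.16 0.04] t 22.4 tilt -1.79
```

Emit:
servo_tool(targets=[[[0,0,0.0005],[0,0,0]],[[0,0,0.0005],[0,0,0]]])

```text
time_s: 22.65
position: [0.5703, 0.204, 0.1456]
tcp_rot: [[0.933, 0.358, -0.029], [0.358, -0.934, -0.012], [-0.031, 0.0, -1.0]]
force: [-1.4, 1.4, -2.9]
opening: 0.3
```

```bash
python3 st.py
```

```text
rail pos [ 15.    0.9 145.6] F [-0.8  1.8 -2.9] M [0.28 0.2  0.08] t 22.65 tilt -1.78
```

Both rests now share contact gently. I'll center slightly (+y) and ease onto the bolt.

Emit:
servo_tool(targets=[[[0,-0.0006,0],[0,0,0]],[[0.0005,-0.0006,0.0001],[0,0,0]],[[0.001,-0.0006,0.0001],[0,0,0]],[[0.001,-0.0006,0.0002],[0,0,0]]])

```text
time_s: 23.15
position: [0.5703, 0.2044, 0.1451]
tcp_rot: [[0.933, 0.358, -0.031], [0.358, -0.934, -0.013], [-0.033, 0.001, -0.999]]
force: [-4.0, -0.5, -0.6]
opening: 0.296
```

```bash
python3 st.py
```

```text
rail pos [ 15.1   1.3 145.1] F [-4.   0.9 -0.6] M [0.08 0.59 0.03] t 23.15 tilt -1.9
```

Emit:
servo_tool(targets=[[[0.0004,0,0],[0,0,0]],[[0.0008,0,0],[0,0,0]],[[0.0008,0,0],[0,0,0]]])

```text
time_s: 23.52
position: [0.5706, 0.2045, 0.145]
tcp_rot: [[0.933, 0.358, -0.032], [0.358, -0.934, -0.013], [-0.034, 0.001, -0.999]]
force: [-5.4, -0.5, 0.5]
opening: 0.301
```

```bash
python3 st.py
```

```text
rail pos [ 15.5   1.3 145. ] F [-5.2  1.5  0.5] M [-0.05  0.94 -0.02] t 23.52 tilt -1.96
```

```bash
python3 - <<'E'
from h import *
a=load('side3.png')['pixels']; b=cap('side','side9.png')['pixels']
print(sink(a,b,(284,259,301,272)),sink(a,b,(284,262,302,268)),'ref',sink(a,b,(222,270,240,282)))
E
```

```text
(0.0, 0.0, 0.997) (0.0, 0.0, 0.997) ref (0.0, -0.375, 0.858)
```

Emit:
servo_tool(targets=[[[0,0,0],[0,0,0]],[[0,0,0],[0,0,0]],[[0,0,0],[0,0,0]],[[0,0,0],[0,0,0]],[[0,0,0],[0,0,0]]], gripper=0.06)

```text
time_s: 24.2
position: [0.5719, 0.205, 0.1451]
tcp_rot: [[0.933, 0.358, -0.029], [0.358, -0.934, -0.012], [-0.031, 0.001, -1.0]]
force: [0.3, 0.5, -0.0]
opening: 0.67
```

```bash
python3 st.py; python3 - <<'E'
from h import *
s=cap('side','side10.png'); a=load('side3.png')['pixels']
print(sink(a,s['pixels'],(284,259,301,272)))
cv2.imwrite('pics/c10.png',crop(s['pixels'],185,200,150,100,5))
for x in (100,-130): print(np.round(proj(s,onrail(x/1e3,0,.160)),1))
E
```

```text
rail pos [ 16.9   1.3 145.1] F [ 0.5  0.4 -0. ] M [ 0.03  0.11 -0.05] t 24.2 tilt -1.78
(0.0, 0.0, 0.997)
[203.7 261.2]
[311.2 243.1]
```

View pics/c10.png

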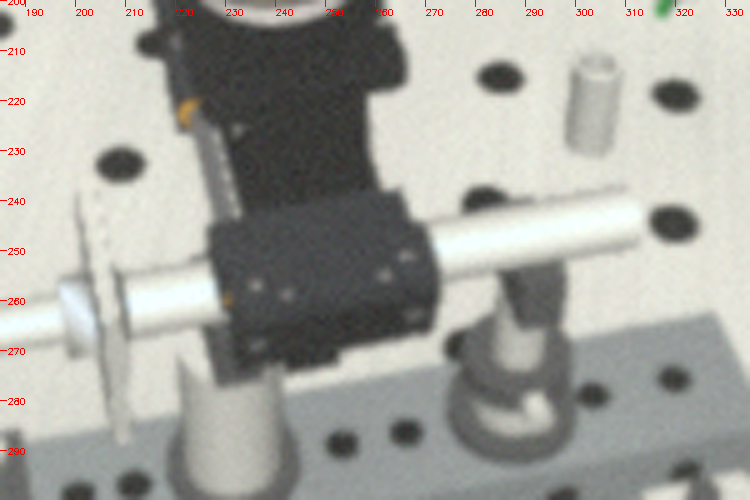

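The telescopic rest is unmoved (0.0 px). The flange at (205,262) still touches the head, and the tube end at (311,244) is as predicted. Retreating.

Emit:
servo_tool(targets=[[[0,0,-0.003],[0,0,0]],[[0,0,-0.01],[0,0,0]],[[0,0,-0.02],[0,0,0]],[[0,0,-0.035],[0,0,0]],[[0,0,-0.055],[0,0,0]],[[0,0,-0.08],[0,0,0]],[[-0.01,0.03,-0.11],[0,0,0]],[[-0.03,0.08,-0.12],[0,0,0]],[[-0.05,0.13,-0.12],[0,0,0]],[[-0.07,0.18,-0.12],[0,0,0]],[[-0.08,0.21,-0.12],[0,0,0]],[[-0.08,0.21,-0.12],[0,0,0]]])

```text
time_s: 25.75
position: [0.5762, -0.0207, 0.2689]
tcp_rot: [[0.935, 0.354, -0.027], [0.354, -0.935, -0.013], [-0.03, 0.002, -1.0]]
force: [-0.7, 0.8, 0.8]
opening: 0.69
```

```bash
python3 st.py; python3 - <<'E'
from h import *
s=cap('side','side11.png');t=cap('top','top11.png'); a=load('side3.png')['pixels']; a0=load('side10.png')['pixels']
print('tele',sink(a,s['pixels'],(284,260,301,272)),'flange/head since release',sink(a0,s['pixels'],(196,250,216,286)),'tube end',sink(a0,s['pixels'],(298,236,320,252)))
o=np.zeros((600,800,3),np.uint8)
o[:300,:800]=crop(s['pixels'],185,230,160,60,5)
o[300:600,:320]=crop(t['pixels'],140,140,80,75,4); o[300:600,330:650]=crop(t['pixels'],140,195,80,75,4)
cv2.imwrite('pics/c11.png',o)
for x in (98,-132): print(np.round(proj(s,onrail(x/1e3,0,.160)),1),np.round(proj(t,onrail(x/1e3,0,.160)),1))
E
```

```text
rail pos [ -59.9 -211.1  268.9] F [-0.4  1.   0.8] M [0.01 0.14 0.  ] t 25.75 tilt -1.72
tele (0.0, 0.0, 0.997) flange/head since release (0.0, 0.0, 0.994) tube end (0.0, 0.0, 0.998)
[204.7 261. ] [165.  168.3]
[312.1 242.9] [191.  239.2]
```

```bash
python3 - <<'E'
from h import *
s=load('side11.png')['pixels']; b=load('side9.png')['pixels']
print('pressed->now flange',sink(b,s,(202,250,216,288)),'tube end',sink(b,s,(300,234,320,250)))
print('head ref',sink(load('side7.png')['pixels'],s,(188,252,202,274)))
a=load('side0.png')['pixels']; t0=load('top0.png')['pixels'];t1=load('top11.png')['pixels']
print('spanner',sink(t0,t1,(142,165,164,222)),'offcut',sink(a,s,(296,208,312,234)),'spare',sink(t0,t1,(255,165,292,198)))
E
```

```text
pressed->now flange (0.125, -0.25, 0.95) tube end (0.0, 0.125, 0.996)
head ref (-0.125, 0.0, 0.976)
spanner (0.0, 0.125, 0.809) offcut (0.0, 0.0, 0.99) spare (-0.25, -0.125, 0.263)
```

```bash
python3 -c "
from h import *
order.hand_in(); print(telemetry.read_state()['time_s'])"
```

```text
the job is handed in; nothing more can be done
the job is handed in; nothing more can be done
```

I pulled the telescopic V-rest up to its hard stop (about 35 N at the stop), then laid the spool in both V-rests, flange towards the bolt. I felt for the bolt at about 5 N, eased onto it again once the spool was seated, let go, and handed in at about 26 s of the 58 s.

**Last checks**
- **V-rest:** the image of the telescopic rest has not shifted (0.0 px) since it was raised.
- **Spool:** since release, neither the flange nor the tube end has moved (0.0 px). Compared with the moment it was pressed on the bolt, the flange had moved at most 0.25 px, roughly 0.5 mm.
- **Height:** in the last view the tube end was where the seat height predicts.
- **Robot:** the arm was clear of everything, with the force reading near zero.
- **Bystanders:** the offcut is unmoved. The spanner is unmoved too, though that image match was weaker (0.81).

**What fell short**
- **Early touch:** on the first lowering the spool's tail touched the telescopic rest with about 10 N, just at the edge of what would sink it. I pitched the nose down and lowered again, and it did not sink.
- **Loose flange:** the last check on it was unusable (0.26 match, probably hidden by the arm). Nothing I did came near it.
- **Final picture:** I had used up the 12 viewings, so I checked the last picture only by image matching and never looked at it.

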